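# Pry open the mast dock and hold the drip-hook mast fully drawn out

### The arm

A 6-joint arm with a two-finger parallel gripper is mounted at the origin on the work surface. World frame = base frame: x ahead of the robot, y to its left, z up, the work surface at z = 0. Lengths are in mm, angles in degrees, forces in N, time in s.
With the tool pointing down it reaches from about 325 to 775 mm from the base axis. Payload 9.3 kg.
Tool frame: the origin (TCP) lies on the centre line of the jaws, within the pads' length; the fingertips stand 11 mm ahead of it and the grasp point (between the pads) lies 8 mm behind it; z points along the fingers, y is the direction in which the jaws open and shut (so a half turn about z gives the same grasp; the last joint's range is limited). The gripper opens to 85 mm and grips with 20 to 120 N. Pads are 22 mm wide; open, the fingers measure 114 mm over their backs; the gripper's body (76 mm by 85 mm) begins 54 mm behind the grasp point. The pads swing forward as they close: fully open they stand 13 mm farther back than shut.
Start: joints at [-84.66, 14.817, 1.232, 76.415, 0, 81.257], TCP at [133.826, -533.467, 210.979] pointing down, gripper open.
Joint ranges: [-174.27, 174.27], [-52.1, 104.24], [-59.71, 78.15], [-110.17, 111.67], [-87.03, 83.33], [-180, 180]. Speed limits (degrees/s): [127.2, 127.2, 159.86, 180, 180, 180].

### API

Orientations are given as [roll, pitch, yaw] about the fixed x, y, z axes, in that order (R = Rz(yaw) Ry(pitch) Rx(roll)).
In Python, from bench import * gives the robot as it stands.
- The arm moves only by the tool play_rows, never from a script. Its arguments are lists of equal length, an entry for each row: "claw": the finger opening in cm, from 0 to 8.54; "delta_pos": the shift along the tool's x, y, z in cm, a list of three; "twist": the turn about the tool's z in degrees. A call has 1 to 8 rows; each row is the pose to reach, as a shift and turn from the pose commanded when the call began, along the tool's axes at that moment; what a row does not reach only later rows make up. A row lasts 1/8 s, in which the tool goes at most 62.5 mm and 10.7 degrees, less where a joint would pass 70% of its speed; a pose out of reach is approached as far as the arm can. A call with a gripper value outside its range is refused whole. The fingers move at their own pace and stop on an object; the grip force is fixed at half the most. Time passes only in rows, so rows that repeat a pose let the fingers close. It gives the time, the measured TCP pose, the force and the opening at its end, in the units of the state.
- read_state(): the state, without advancing time (a new reading comes with each control period).
- get_image(name): name is "scene" or "top" or "wrist"; returns a dict with "image" (480x640x3 uint8, red, green, blue), "fx", "fy", "cx", "cy" (pixels), "T" (4x4, takes a point from camera to world coordinates); the wrist camera has in their place "hand_eye" (4x4, takes a point from camera to tool coordinates, whose origin is the TCP and whose axes are the flange's). Camera axes: x right, y up, looking along -z (the intrinsics and any distortion apply to the point x, -y, -z); pixel columns grow to the right and rows downward; lengths in mm; the calibration is good to about 2 mm. A picture is of the moment at which its call begins: read the wrist's pose just before it. There is no depth.
- finish_job(): hands the job in, once; it reports no verdict.
Trained networks look in a picture, given as the dict that the camera call returned (one of the last four; its "shot" number tells which), for a name from the list of things; names that differ only in an ending like _2 or _b are one class to them, and where a whole thing is asked for, a point or a joint stands for the part that bears it (a point fixed in the world has none). Each returns a list of dicts, best first, with "confidence" (0 to 1); they miss things now and then, are a little off and sometimes report something else, mostly with a low value. They report only what shows in the picture. A call takes as long as a camera call. They do not tell look-alikes from the thing itself.
- search_frame(label, picture): "box" ([left, top, right, bottom] in pixels, round what is visible of it).
- trace(label, picture): "pixels" (480x640 bool, what is visible of it) and "box" ([left, top, right, bottom] in pixels, round what is visible of it).
- place_of(label, picture): "centre" ([row, column] in pixels: a listed point, or the origin of a listed thing).
The state is a dict: "time_s": time; "qpos": joint angles; "qvel": joint speeds; "effort": joint torques, N m; "tcp_pos": TCP position; "eef_rot": TCP orientation; "wrist_force": force on the tool from outside, world axes, zero at the start; "moment": the same for the moment, N m; "opening": finger opening in mm.
Only numpy, scipy, OpenCV 4.12 (cv2) and the standard library are available. Lean on these libraries where they do the work, as an engineer would, in place of code of your own. Each camera call takes 0.05 s, during which the arm holds its last target.

### The job

Pick up the orange-handled pry tool, pry up the dock's clear, blue-rimmed cover by its front lip with the blade (not with the gripper itself) and swing it open to upright or beyond, then lay the tool back flat on the counter. Then pinch the white mast head so that its red release button is pressed in, draw the mast straight up past its first stop to its second stop, and finish while still holding it there at full height with the button pinched in, so that a colleague can tighten its collar. Leave the bottles, carton, jar, tape and bowl where they are.

Things in the scene. Friction and masses are not known exactly. Their poses are not given: they have to be found in the camera images.
- dock: Grey mast dock fixed to the counter, 140 (its x) x 190 (its y) x 120 mm tall; origin at the centre of its underside; its front faces its own -x, z up. An open-topped well (130 x 180 mm inside, 5 mm walls, floor 45 mm above the counter) holds the stowed drip-hook mast at its centre; a clear, blue-rimmed cover closes the well. The mast runs straight up the dock's z axis.
- lip_gap (a point): Mouth of the prying gap in the middle of the dock's front, 85 mm in front of the dock's centre and 115 mm above the counter. The gap is open to the front and sides, 10 mm high (110 to 120 mm above the counter), between a fixed steel ledge below (110 mm wide, its front edge 86 mm in front of the dock's centre) and the cover's lip above; it ends at the dock's wall 15 mm in. Axes as the dock's.
- cover (a joint): Opening angle of the dock's clear cover with a blue rim, a plate 157 (front to back) x 186 x 5 mm with its lower face 120 mm above the counter when shut. Hinged along the dock's y on the dock's back rim, 70 mm behind the dock's centre, 120 mm up. 0 = shut and level, 1.57 = upright, 1.9 = leaning back on its end stop. The hinge is stiff: about 1.2 N at the lip lifts it and it stays where it is left; 0.10 kg.
- cover_lip (a point): Middle of the cover's front edge, 157 mm from the hinge, in mid-thickness. It overhangs the dock's front wall by 17 mm.
- pry_grip (a point): Orange-handled flat pry tool, loose, lying on the counter. The point is the gripping place in mid-handle, 13 mm above the tool's underside. Its x runs towards the blade, z up. Handle 95 mm long (60 mm behind the point to 35 mm ahead), 18 mm wide (its y), 26 mm high; steel blade 18 mm wide, 3 mm thick, level with the point, its tip 105 mm ahead of it. About 0.1 kg, balanced about at the point.
- head_mid (a point): Centre of the white mast head: block 34 (x) x 44 (y) x 40 mm (z), axes as the dock's, with a small steel hook on its +x and -x sides (to 48 mm from the centre). Stowed, it is 90 mm above the counter on the dock's centre line, 10 mm below the shut cover. Drawn to the second stop it is 120 mm higher.
- release (a joint): Travel of the red release button (22 x 24 mm) in the middle of the head's +y face: 0 = out, standing 7 mm proud (51 mm across head and button), 0.006 = fully in, 1 mm proud. Spring 3 N at first touch, 7 N fully in; pinching the head across y presses it. While the mast is stowed a catch blocks it until the button is in by 4 mm or more.
- mast_head (a joint): How far the upper mast section (which carries the head) is drawn out of the lower section: 0 = stowed, 0.06 = its end, which is the first stop. It moves first and meets the stop with a short jolt (10 to 20 N if pulled at 50 mm/s); moving parts 0.22 kg, drag about 1 N; it sinks back when let go.
- mast_lower (a joint): How far the lower mast section is drawn out of the dock: 0 = stowed, 0.06 = its end, which is the second stop (solid). The upper section lifts it after the first stop; the pull is then about 6 N in all.
- saline_a: Bystander: clear saline bottle with blue cap, 66 mm across, 170 mm tall; origin at the centre of its underside. Leave alone.
- saline_b: Bystander: second clear saline bottle, the same; origin at the centre of its underside. Leave alone.
- glove_carton: Bystander: cardboard carton 100 x 140 x 70 mm; origin at the centre of its underside. Leave alone.
- jar: Bystander: white jar with green cap, 60 mm across, 80 mm tall; origin at the centre of its underside. Leave alone.
- tape: Bystander: yellow tape roll lying flat, 90 mm across, 25 mm high; origin at the centre of its underside. Leave alone.
- bowl: Bystander: steel bowl, 120 mm across, 45 mm high; origin at the centre of its underside. Leave alone.
Mind the look-alikes: they are no part of the job. What is meant by the part that bears pry_grip is not black or yellow, and is the larger of those in its own colour.

How it is judged:
By the outcome, as a careful person would: the job done as asked, in the order asked, and still so for the second after the job is handed in, while the arm keeps its last pose, push and grip.
It also fails if it takes over 64 s, if anything falls off the work surface, if the arm or the gripper's body presses on something with over 40 N, if the wrist force passes 120 N, or if a joint passes its speed limit or range.

## Working session

There is one attempt and no reset: what is moved stays moved. The work goes in short steps, Python scripts to look and compute and a tool call to move; the robot and the scene stay as the last step left them, time stands still between calls to the robot, and variables do not carry over. Pictures are saved under pics/ and viewed, and the job is handed in when it is done.

Besides the shell and the picture viewer there is one more tool, called by a JSON object that holds its "fn" and its "kwargs". play_rows: Moves the arm, as the interface text tells. Its arguments: {"type":"object","properties":{"claw":{"type":"array"},"delta_pos":{"type":"array"},"twist":{"type":"array"}},"required":["claw","delta_pos","twist"]}

```bash
mkdir -p pics; ls; python3 - <<'E'
from bench import *
import cv2
print(read_state())
for n in ("scene","top","wrist"):
    p=get_image(n); cv2.imwrite(f"pics/{n}0.png",p["image"][:,:,::-1])
    print(n,{k:(v if k!="image" else 0) for k,v in p.items()})
    for l in ["dock","pry_grip","cover_lip","lip_gap","head_mid","saline_a","glove_carton","jar","tape","bowl"]:
        try: print(l,[(r["centre"],round(r["confidence"],2)) for r in place_of(l,p)])
        except Exception as e: print(l,e)
E
```

```text
pics
{'time_s': 0.0, 'qpos': array([-8.46574878e+01,  1.48498798e+01,  1.18864932e+00,  7.64157121e+01,
       -3.92978015e-04,  8.12563964e+01]), 'qvel': array([ 0.05369423, -0.05072207, -0.06098412, -0.06081724,  0.08166196,
        0.05610856]), 'effort': array([ 4.39493606e-04, -5.55637980e+01,  3.44528067e+01,  1.36209340e-02,
       -1.28559759e-04, -5.41994183e-06]), 'tcp_pos': array([ 133.81982346, -533.14351388,  210.36693365]), 'eef_rot': array([-1.79923892e+02, -1.13078603e-02,  1.40861085e+01]), 'wrist_force': array([ 0.02106846, -0.4405725 , -0.06612467]), 'moment': array([-0.0129379 ,  0.02989894, -0.02916733]), 'opening': 85.18459200935142}
scene {'image': 0, 'fx': 610.9636533042474, 'fy': 610.9636533042474, 'cx': 324.94105512134047, 'cy': 249.31949075233703, 'T': array([[ 8.58238169e-01, -3.77497030e-01,  3.47740187e-01,
         9.78796724e+02],
       [ 5.13233612e-01,  6.36891180e-01, -5.75291999e-01,
        -8.37763854e+02],
       [-4.30163685e-03,  6.72209504e-01,  7.40348485e-01,
         1.09816869e+03],
       [ 0.00000000e+00,  0.00000000e+00,  0.00000000e+
[... 1279 characters left out ...]
9.4, 395.3], 0.88)]
jar [([213.1, 165.5], 0.56)]
tape [([230.5, 462.7], 0.59)]
bowl [([277.5, 456.1], 0.69)]
wrist {'image': 0, 'fx': 424.3536715936584, 'fy': 424.3536715936584, 'cx': 319.0471069275618, 'cy': 239.42675345006867, 'hand_eye': array([[ 1.25011378e-04,  9.61361006e-01,  2.75290758e-01,
         6.94871242e+01],
       [ 9.99999936e-01, -2.12070245e-04,  2.86477811e-04,
        -2.21349725e-01],
       [ 3.33789575e-04,  2.75290705e-01, -9.61360971e-01,
        -1.62040242e+02],
       [ 0.00000000e+00,  0.00000000e+00,  0.00000000e+00,
         1.00000000e+00]]), 'shot': 3}
dock []
pry_grip []
cover_lip []
lip_gap []
head_mid []
saline_a []
glove_carton []
jar []
tape []
bowl []
```

View pics/scene0.png

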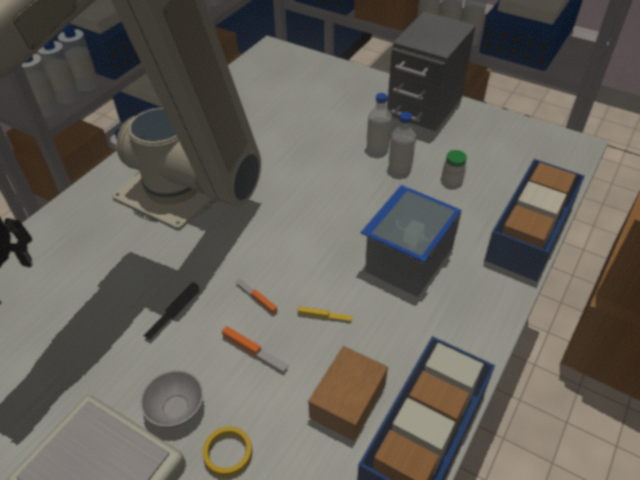

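View pics/top0.png

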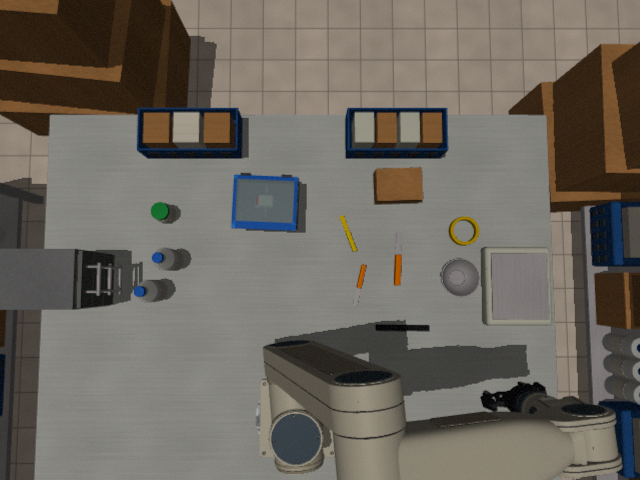

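```bash
cat > h.py <<'E'
from bench import *
import numpy as np, cv2
def ray(p,rc,pose=None):
    r,c=rc
    d=np.array([(c-p["cx"])/p["fx"],-(r-p["cy"])/p["fy"],-1.0])
    T=np.array(p["T"]) if "T" in p else pose@np.array(p["hand_eye"])
    return T[:3,3],T[:3,:3]@d
def onz(p,rc,z,pose=None):
    o,d=ray(p,rc,pose); return o+d*(z-o[2])/d[2]
def tri(rs):
    A=np.zeros((3,3));b=np.zeros(3)
    for o,d in rs:
        d=d/np.linalg.norm(d);P=np.eye(3)-np.outer(d,d);A+=P;b+=P@o
    x=np.linalg.solve(A,b); return x,[np.linalg.norm(np.cross(x-o,d/np.linalg.norm(d))) for o,d in rs]
def pose():
    from scipy.spatial.transform import Rotation as R
    s=read_state();T=np.eye(4);T[:3,:3]=R.from_euler('xyz',s["eef_rot"],degrees=True).as_matrix();T[:3,3]=s["tcp_pos"];return T
def proj(p,X,pose=None):
    T=np.array(p["T"]) if "T" in p else pose@np.array(p["hand_eye"])
    q=np.linalg.inv(T)@np.append(X,1);return np.array([p["cy"]-p["fy"]*q[1]/-q[2], p["cx"]+p["fx"]*q[0]/-q[2]])
E
python3 - <<'E'
from h import *
s=get_image("scene");t=get_image("top")
pr=lambda *a:print(*[np.round(x,1) if not isinstance(x,str) else x for x in a])
pr("tool",*tri([ray(s,(341.4,248.5)),ray(t,(265.4,395.1))]))
pr("lip",*tri([ray(s,(207.6,381.8)),ray(t,(228.9,263.9))]))
pr("toolz13 s",onz(s,(341.4,248.5),13),"t",onz(t,(265.4,395.1),13))
for n,l,p in[("s","lip",s)]: pass
# masks
out={}
for n,p in(("s",s),("t",t)):
  for r in trace("pry_grip",p):
    m=r["pixels"];ys,xs=np.nonzero(m);c,ax=cv2.PCACompute(np.c_[xs,ys].astype(np.float32),None)
    pr(n,"pry",r["box"],r["confidence"],m.sum(),c,ax[0], onz(p,(c[0,1],c[0,0]),13))
  # blue rim
  im=p["image"].astype(int)
  m=((im[...,2]>110)&(im[...,2]-im[...,0]>80)).astype(np.uint8)
  if n=="s": m[:185]=0;m[:, :350]=0;m[250:]=0; m[:,470:]=0
  else: m[:165]=0;m[:,:220]=0;m[245:]=0;m[:,310:]=0
  pts=np.argwhere(m)[:,::-1].astype(np.float32)
  hull=cv2.convexHull(pts); eps=1
  ap=cv2.approxPolyDP(hull,5,True)[:,0]
  pr(n,len(pts),ap.tolist()); 
  for a in ap: pr(onz(p,(a[1],a[0]),125))
E
```

```text
tool [ 463.4 -302.3   11.8] [1.3 1.3]
lip [565.9  96.1 123.7] [1.4 1.4]
toolz13 s [ 465.  -302.2   13. ] t [ 462.4 -302.9   13. ]
s pry [296.7 307.4 350.3 319.5] 0.9 427 [[320.8 313.6]] [1.  0.1] [ 558.9 -162.4   13. ]
s pry [238.3 279.  275.  316.3] 0.7 350 [[257.6 297.1]] [0.8 0.6] [ 413.6 -195.6   13. ]
s pry [144.4 283.1 199.8 338.7] 0.6 706 [[173.5 308.9]] [-0.7  0.7] [ 272.7 -317.3   13. ]
s pry [224.4 326.  288.1 372.4] 0.6 755 [[251.4 347.9]] [0.9 0.5] [ 479.8 -312.3   13. ]
s 469 [[458. 210.]
 [429. 249.]
 [401. 249.]
 [364. 231.]
 [402. 186.]]
[720.7 177.3 125. ]
[713.7  33.3 125. ]
[662.    2.7 125. ]
[567.9   9.4 125. ]
[574.8 185.9 125. ]
t pry [375.4 324.5 428.4 330.2] 0.8 309 [[401.7 327.5]] [1. 0.] [ 271.1 -320.4   13. ]
t pry [394.1 235.7 402.1 282.6] 0.6 329 [[397.8 259.9]] [-0.  1.] [ 479.6 -311.7   13. ]
t pry [339.1 215.6 356.  251. ] 0.6 192 [[348.2 234.1]] [0.4 0.9] [ 560.5 -157.6   13. ]
t pry [353.  263.7 366.9 303.7] 0.4 186 [[359.4 283.9]] [-0.2  1. ] [ 405.1 -191.3   13. ]
t 916 [[297. 178.]
 [294. 230.]
 [232. 227.]
 [234. 175.]]
[ 7.139e+02 -5.000e-01  1.250e+02]
[561.3   8.1 125. ]
[570.2 187.6 125. ]
[722.9 183.5 125. ]
```

{"fn": "play_rows", "kwargs": {"claw": [8.5,8.5,8.5,8.5,8.5,8.5,8.5,8.5], "delta_pos": [[4.6,-1.8,0],[9.3,-3.6,0],[14,-5.4,0],[18.6,-7.2,0],[23.2,-9,0],[27.9,-10.9,0],[32.5,-12.7,0],[37.2,-14.5,0]], "twist": [-10.5,-21,-31.5,-42,-52.5,-63,-73.5,-84]}}

```text
time_s: 2.85
tcp_pos: [460.6, -301.2, 211.1]
eef_rot: [180.0, 0.0, 98.4]
wrist_force: [0.4, -0.9, 0.2]
opening: 85.1
```

{"fn": "play_rows", "kwargs": {"claw": [8.5,8.5,8.5,8.5,8.5,8.5,8.5,8.5], "delta_pos": [[0,0,0],[0,0,0],[0,0,0],[0,0,0],[0,0,0],[0,0,0],[0,0,0],[0,0,0]], "twist": [-10.5,-21,-31.5,-42,-52.5,-63,-73.5,-82]}}

```text
time_s: 3.85
tcp_pos: [459.4, -302.3, 211.0]
eef_rot: [180.0, -0.0, -179.6]
wrist_force: [-0.5, -0.3, 0.4]
opening: 85.3
```

```bash
python3 - <<'E'
from h import *
st=read_state();print(st["time_s"],st["tcp_pos"],st["eef_rot"],st["qpos"])
P=pose();p=get_image("wrist");cv2.imwrite("pics/w1.png",p["image"][:,:,::-1])
for r in place_of("pry_grip",p): print(r["centre"],r["confidence"],onz(p,r["centre"],13,P))
for r in trace("pry_grip",p): print(r["box"],r["confidence"])
im=cv2.cvtColor(p["image"],cv2.COLOR_RGB2HSV)
m=((im[...,0]<14)&(im[...,1]>150)&(im[...,2]>90)).astype(np.uint8)
n,l,s,c=cv2.connectedComponentsWithStats(m)
for i in range(1,n):
  if s[i,4]>150:
    cs,_=cv2.findContours((l==i).astype(np.uint8),0,2);b=cv2.boxPoints(cv2.minAreaRect(cs[0]))
    print(s[i],[np.round(onz(p,(q[1],q[0]),26,P)[:2],1) for q in b])
E
```

```text
3.85 [ 459.36385972 -302.29519031  210.9646946 ] [ 1.79997703e+02 -2.18065771e-03 -1.79605937e+02] [-4.20923239e+01  1.48101330e+01  1.22077776e+00  7.64138044e+01
  2.21118797e-04 -4.24863870e+01]
[206.7, 311.4] 0.89 [ 462.74007002 -308.61766606   13.        ]
[156.7, 443.2] 0.86 [ 419.45162695 -198.54930264   13.        ]
[299.3, 469.7] 0.73 [ 548.35254156 -162.91229076   13.        ]
[423.3, 53.1, 490.0, 210.0] 0.92
[295.6, 135.7, 327.0, 319.8] 0.9
[450.0, 252.1, 483.7, 320.3] 0.76
[426 125  42  88 302] [array([ 460.5, -215. ]), array([ 391.6, -198.1]), array([ 395.6, -184.6]), array([ 465. , -200.8])]
[ 299  135   26  113 1694] [array([ 494.3, -320.5]), array([ 401.4, -314.3]), array([ 402.3, -298. ]), array([ 495.4, -303. ])]
```

View pics/w1.png

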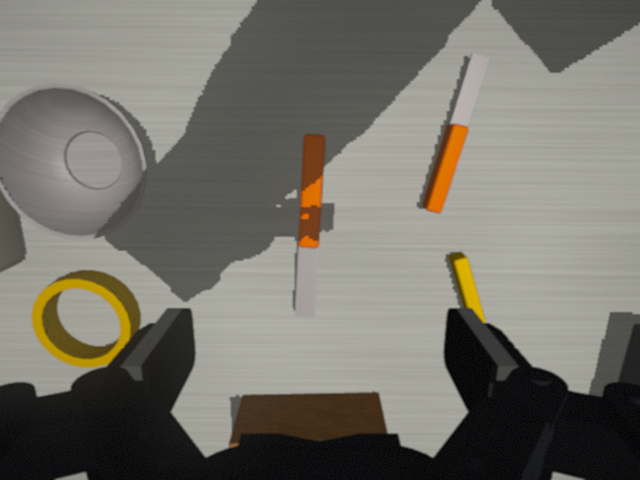

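{"fn": "play_rows", "kwargs": {"claw": [5,5,5,5,5,5,5,5], "delta_pos": [[-0.2,-0.7,4],[-0.2,-0.7,8],[-0.2,-0.7,12],[-0.2,-0.7,16],[-0.2,-0.7,17.5],[-0.2,-0.7,18.5],[-0.2,-0.7,19],[-0.2,-0.7,19]], "twist": [3.9,3.9,3.9,3.9,3.9,3.9,3.9,3.9]}}

```text
time_s: 5.0
tcp_pos: [461.7, -309.6, 21.6]
eef_rot: [-180.0, 0.0, 176.2]
wrist_force: [-0.5, -0.3, 0.3]
opening: 50.4
```

```bash
python3 - <<'E'
from h import *
P=pose();p=get_image("wrist");cv2.imwrite("pics/w2.png",p["image"][:,:,::-1])
print(P)
E
```

```text
[[-9.97756243e-01  6.69474854e-02  7.16502651e-04  4.61697231e+02]
 [ 6.69470130e-02  9.97756311e-01 -6.64120584e-04 -3.09589329e+02]
 [-7.59356246e-04 -6.14662747e-04 -9.99999523e-01  2.15992118e+01]
 [ 0.00000000e+00  0.00000000e+00  0.00000000e+00  1.00000000e+00]]
```

View pics/w2.png

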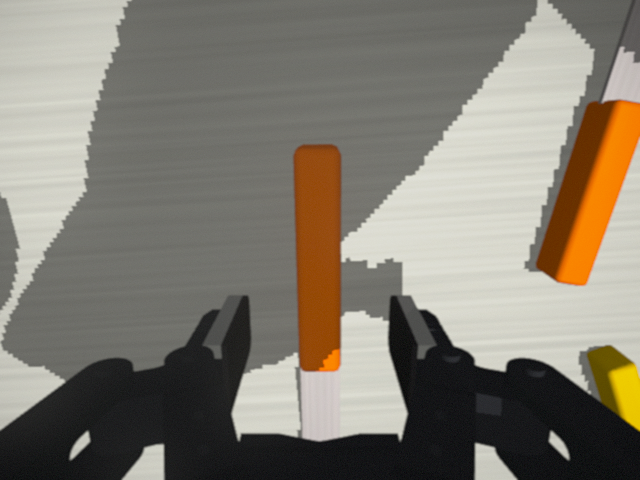

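{"fn": "play_rows", "kwargs": {"claw": [5,5,0,0,0,0,0,0], "delta_pos": [[0,0,0.4],[0,0,0.7],[0,0,0.7],[0,0,0.7],[0,0,0.7],[0,0,0.7],[0,0,0.7],[0,0,0.7]], "twist": [0,0,0,0,0,0,0,0]}}

```text
time_s: 6.05
tcp_pos: [461.4, -309.3, 14.0]
eef_rot: [-180.0, 0.0, 176.2]
wrist_force: [-0.4, -0.4, -0.2]
opening: 0.0
```

```bash
python3 - <<'E'
from h import *
print(read_state()["opening"])
p=get_image("wrist");cv2.imwrite("pics/w3.png",p["image"][:,:,::-1])
p=get_image("scene");cv2.imwrite("pics/s3.png",p["image"][:,:,::-1])
E
```

```text
0.005036055115083643
```

View pics/w3.png

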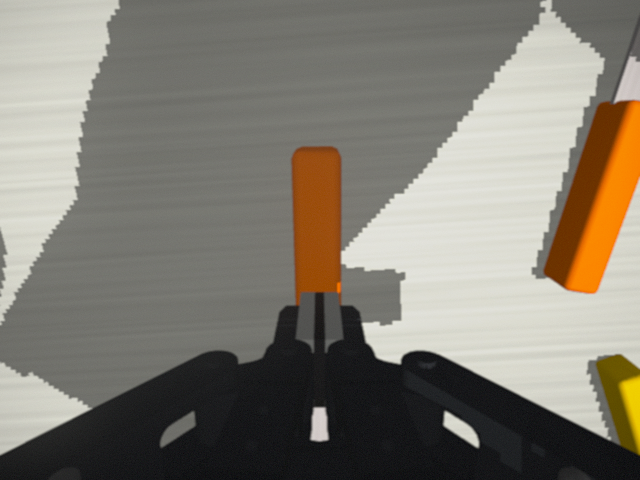

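View pics/s3.png

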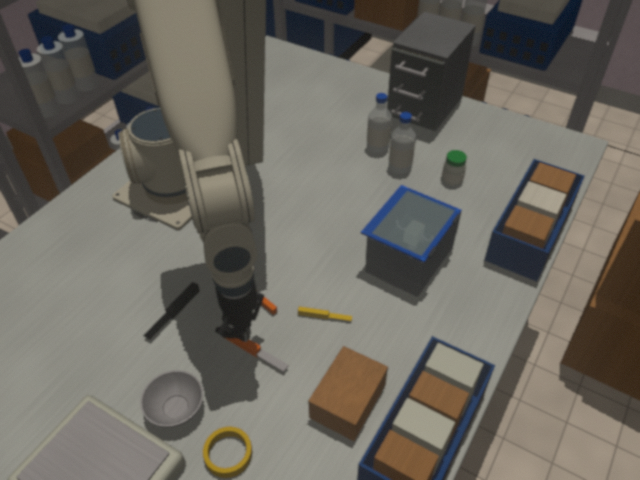

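```bash
python3 - <<'E'
from h import *
P=pose();p=get_image("wrist");print(p["shot"])
f=lambda *v: np.round(proj(p,(P@np.array([*v,1]))[:3],P),0)
for z in(11,0,-8,-20,-54): print(z,f(0,0,z),f(11,0,z),f(-11,0,z))
ax=np.array([np.cos(np.radians(-3.5)),np.sin(np.radians(-3.5))]);g=np.array([461.7,-309.7])
for k in(-60,0,35,105):
  for z in (0,13,26,): print(k,z,np.round(proj(p,np.append(g+ax*k,z),P)))
for r in place_of("pry_grip",p): print(r)
s=get_image("scene")
print("scene tcp",proj(s,P[:3,3]),proj(s,P[:3,3]+[0,0,-11]),proj(s,P[:3,3]+[0,0,30]), "handle",[proj(s,np.append(g+ax*k,26)) for k in(-60,35,105)])
im=s["image"][270:390,190:330,::-1];cv2.imwrite("pics/s3c.png",cv2.resize(im,None,fx=5,fy=5,interpolation=cv2.INTER_CUBIC))
E
```

```text
10
11 [285. 319.] [261. 319.] [308. 319.]
0 [295. 319.] [270. 319.] [319. 319.]
-8 [303. 319.] [277. 319.] [328. 319.]
-20 [317. 319.] [289. 319.] [343. 319.]
-54 [369. 318.] [335. 318.] [402. 318.]
-60 0 [145. 317.]
-60 13 [147. 317.]
-60 26 [149. 317.]
0 0 [283. 318.]
0 13 [295. 318.]
0 26 [308. 318.]
35 0 [353. 318.]
35 13 [369. 318.]
35 26 [387. 318.]
105 0 [474. 319.]
105 13 [496. 319.]
105 26 [521. 319.]
{'centre': [172.3, 603.4], 'confidence': 0.75}
{'centre': [294.7, 316.3], 'confidence': 0.67}
scene tcp [342.82391362 245.08416294] [345.72494797 245.60877486] [334.72206358 243.61905548] handle [array([326.49817936, 222.66333287]), array([347.80244383, 257.62220677]), array([364.30047271, 284.69436935])]
```

View pics/s3c.png

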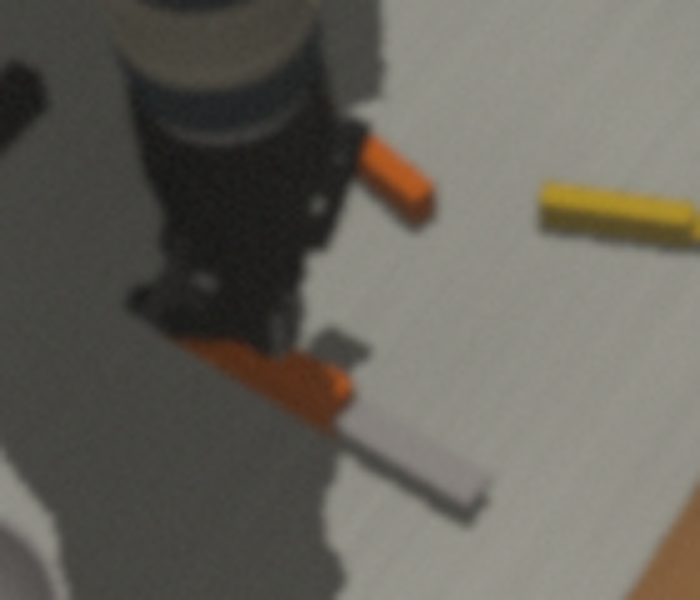

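{"fn": "play_rows", "kwargs": {"claw": [4,4,4,4], "delta_pos": [[0,0,0],[0,0,0],[0,0,0.2],[0,0,0.3]], "twist": [0,0,0,0]}}

```text
time_s: 6.8
tcp_pos: [461.3, -309.2, 10.8]
eef_rot: [180.0, -0.0, 176.2]
wrist_force: [0.2, -0.2, 0.4]
opening: 39.9
```

{"fn": "play_rows", "kwargs": {"claw": [4,4], "delta_pos": [[0,0,0.1],[0,0,0.2]], "twist": [0,0]}}

```text
time_s: 7.05
tcp_pos: [461.4, -309.3, 8.9]
eef_rot: [180.0, -0.0, 176.2]
wrist_force: [-0.4, 0.1, 0.6]
opening: 39.7
```

```bash
python3 - <<'E'
from h import *
st=read_state();print(st["tcp_pos"],st["wrist_force"],st["opening"])
p=get_image("wrist");cv2.imwrite("pics/w4.png",p["image"][:,:,::-1])
E
```

```text
[ 461.36359426 -309.2810553     8.89282936] [-0.3522954   0.13588727  0.62633448] 39.72428982476638
```

View pics/w4.png

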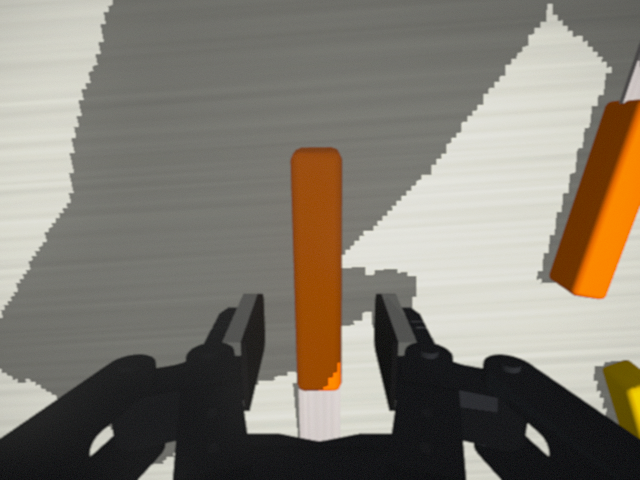

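{"fn": "play_rows", "kwargs": {"claw": [4,4,4], "delta_pos": [[0,0,0.2],[0,0,0.4],[0,0,0.5]], "twist": [0,0,0]}}

```text
time_s: 7.48
tcp_pos: [461.3, -309.2, 3.8]
eef_rot: [180.0, -0.0, 176.2]
wrist_force: [-0.6, -0.6, -0.4]
opening: 40.2
```

{"fn": "play_rows", "kwargs": {"claw": [4,4,4], "delta_pos": [[0,0,0.2],[0,0,0.4],[0,0,0.5]], "twist": [0,0,0]}}

```text
time_s: 7.85
tcp_pos: [461.3, -309.3, -1.2]
eef_rot: [180.0, -0.0, 176.2]
wrist_force: [0.3, 0.1, -0.2]
opening: 39.9
```

```bash
python3 - <<'E'
from h import *
st=read_state();print(st["tcp_pos"],st["wrist_force"],st["opening"])
p=get_image("wrist");cv2.imwrite("pics/w5.png",p["image"][:,:,::-1])
s=get_image("scene")
im=s["image"][270:390,190:330,::-1];cv2.imwrite("pics/s5c.png",cv2.resize(im,None,fx=5,fy=5,interpolation=cv2.INTER_CUBIC))
E
```

```text
[ 461.33112324 -309.26953214   -1.20670843] [ 0.33394134  0.05709649 -0.18139378] 39.876378865059294
```

View pics/w5.png

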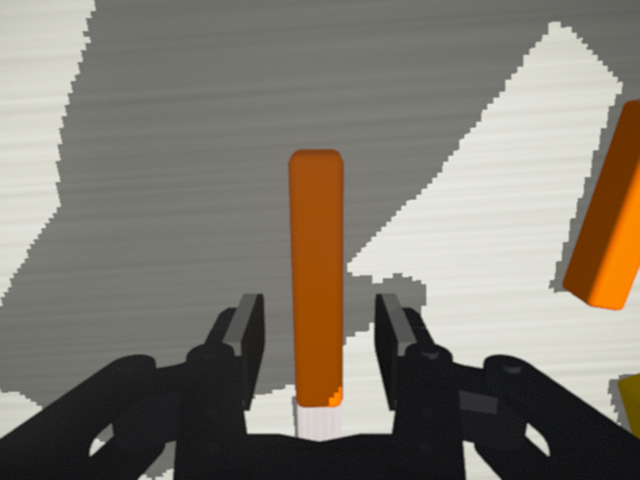

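View pics/s5c.png

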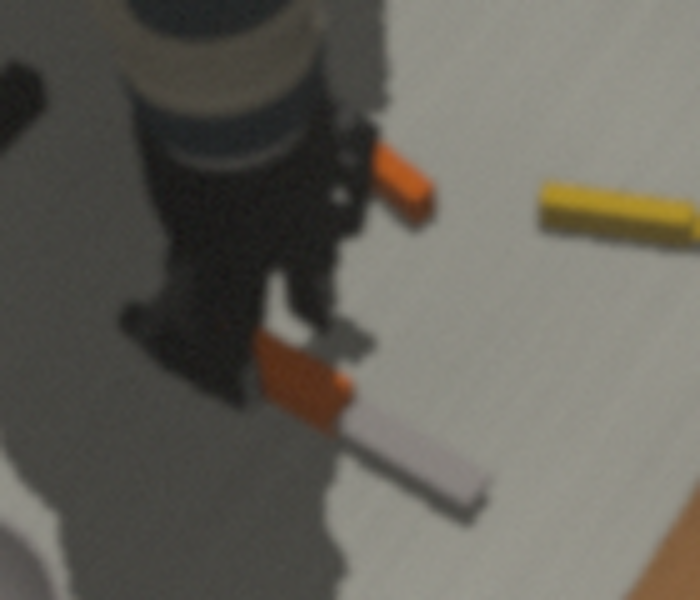

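{"fn": "play_rows", "kwargs": {"claw": [4,4,4,4,4], "delta_pos": [[0,0,0.3],[0,0,0.6],[0,0,0.8],[0,0,1.0],[0,0,1.0]], "twist": [0,0,0,0,0]}}

```text
time_s: 8.57
tcp_pos: [461.3, -309.2, -11.2]
eef_rot: [180.0, -0.0, 176.2]
wrist_force: [-0.2, -0.1, 0.4]
opening: 40.1
```

{"fn": "play_rows", "kwargs": {"claw": [4,4,4], "delta_pos": [[0,0,0.2],[0,0,0.4],[0,0,0.5]], "twist": [0,0,0]}}

```text
time_s: 8.95
tcp_pos: [461.3, -309.3, -16.2]
eef_rot: [180.0, -0.0, 176.2]
wrist_force: [-0.9, 0.4, 0.1]
opening: 40.1
```

```bash
python3 - <<'E'
from h import *
st=read_state();print(st["tcp_pos"],st["wrist_force"],st["opening"])
p=get_image("wrist");cv2.imwrite("pics/w6.png",p["image"][:,:,::-1])
s=get_image("scene")
im=s["image"][270:390,190:330,::-1];cv2.imwrite("pics/s6c.png",cv2.resize(im,None,fx=5,fy=5,interpolation=cv2.INTER_CUBIC))
E
```

```text
[ 461.34656002 -309.26073739  -16.16058489] [-0.90446096  0.36478237  0.11346446] 40.10678683805676
```

View pics/w6.png

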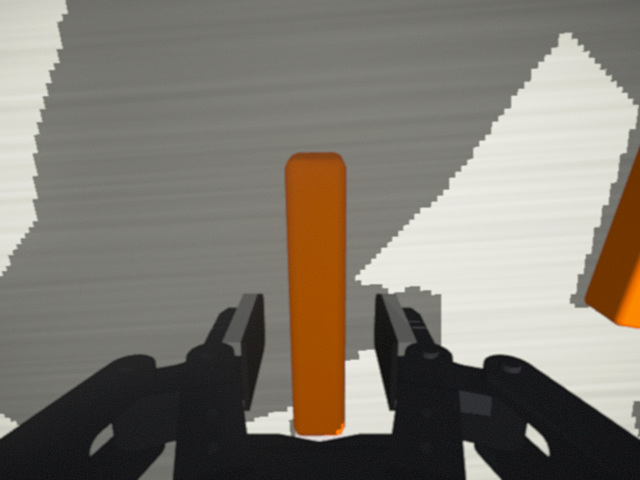

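View pics/s6c.png

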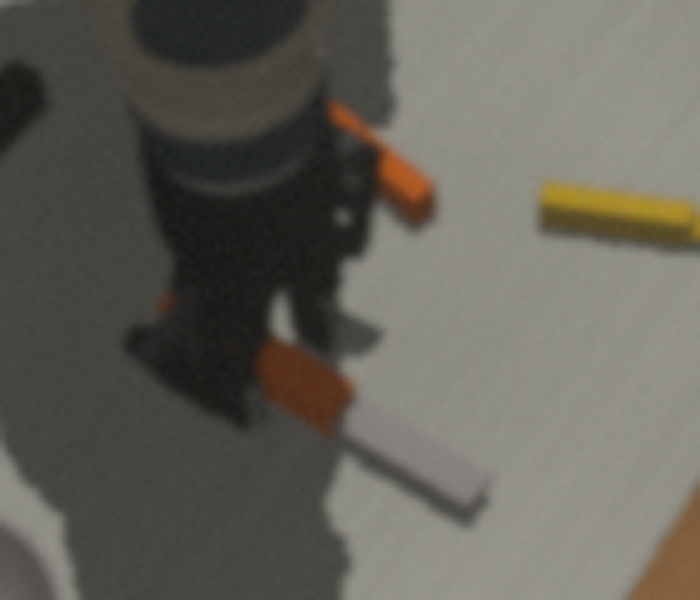

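{"fn": "play_rows", "kwargs": {"claw": [4,4,1,1,1,1,1,1], "delta_pos": [[0,0,0.2],[0,0,0.4],[0,0,0.4],[0,0,0.4],[0,0,0.4],[0,0,0.4],[0,0,0.4],[0,0,0.4]], "twist": [0,0,0,0,0,0,0,0]}}

```text
time_s: 10.05
tcp_pos: [461.5, -309.4, -19.8]
eef_rot: [-180.0, 0.0, 176.2]
wrist_force: [0.8, -0.6, 5.2]
opening: 17.1
```

{"fn": "play_rows", "kwargs": {"claw": [1,1,1,1,1,1,1,1], "delta_pos": [[0,0,-1],[0,0,-4],[0,0,-8],[0.5,3,-12],[1.0,7,-14.7],[1.5,11,-14.7],[2,15,-14.7],[2.6,19,-14.7]], "twist": [0,0,0,0,0,0,0,0]}}

```text
time_s: 11.05
tcp_pos: [447.6, -116.6, 127.3]
eef_rot: [180.0, 0.0, 176.2]
wrist_force: [0.9, -0.8, -1.3]
opening: 17.0
```

{"fn": "play_rows", "kwargs": {"claw": [1,1,1,1,1,1,1,1], "delta_pos": [[0.5,4,0],[1.1,8,0],[1.7,12,0],[2.2,16,0],[2.7,19,0],[3,21,0],[3.2,21.9,0],[3.2,21.9,0]], "twist": [0,0,-1,-1,-1,-1,-1,-1]}}

```text
time_s: 12.05
tcp_pos: [430.5, 102.8, 127.1]
eef_rot: [-180.0, -0.0, 177.2]
wrist_force: [-0.2, 0.4, -1.7]
opening: 16.7
```

```bash
python3 - <<'E'
from h import *
st=read_state();print(st["tcp_pos"],st["eef_rot"],st["wrist_force"],st["opening"],st["time_s"])
P=pose();p=get_image("wrist");cv2.imwrite("pics/w7.png",p["image"][:,:,::-1])
for l in("cover_lip","lip_gap","pry_grip"): print("w",l,[(r["centre"],round(r["confidence"],2)) for r in place_of(l,p)])
s=get_image("scene")
im=s["image"][120:320,240:500,::-1];cv2.imwrite("pics/s7c.png",cv2.resize(im,None,fx=3,fy=3,interpolation=cv2.INTER_CUBIC))
t=get_image("top")
im=t["image"][150:300,200:400,::-1];cv2.imwrite("pics/t7c.png",cv2.resize(im,None,fx=4,fy=4,interpolation=cv2.INTER_CUBIC))
for n,q in(("s",s),("t",t)):
  for l in("cover_lip","lip_gap","pry_grip"): print(n,l,[(r["centre"],round(r["confidence"],2)) for r in place_of(l,q)])
  tip=P[:3,3]+np.array([105*np.cos(np.radians(-2.8)),105*np.sin(np.radians(-2.8)),32.8]);print("pred tip",proj(q,tip))
E
```

```text
[430.54316373 102.77200352 127.0974957 ] [-1.79992634e+02 -6.68777155e-03  1.77233818e+02] [-0.20579133  0.39700278 -1.72547021] 16.707446216331228 12.05
w cover_lip []
w lip_gap []
w pry_grip [([335.5, 317.9], 0.79)]
s cover_lip [([205.6, 382.0], 0.91)]
s lip_gap [([211.9, 378.9], 0.94)]
s pry_grip [([313.1, 315.3], 0.74), ([299.3, 261.1], 0.65), ([176.3, 335.9], 0.63), ([305.5, 176.9], 0.62)]
pred tip [190.99143135 370.57457117]
t cover_lip [([228.7, 262.5], 0.89), ([209.9, 166.6], 0.55)]
t lip_gap [([228.7, 264.2], 0.92)]
t pry_grip [([326.1, 396.6], 0.84), ([239.0, 349.6], 0.65), ([278.6, 361.0], 0.46)]
pred tip [237.81338147 261.79408164]
```

View pics/s7c.png

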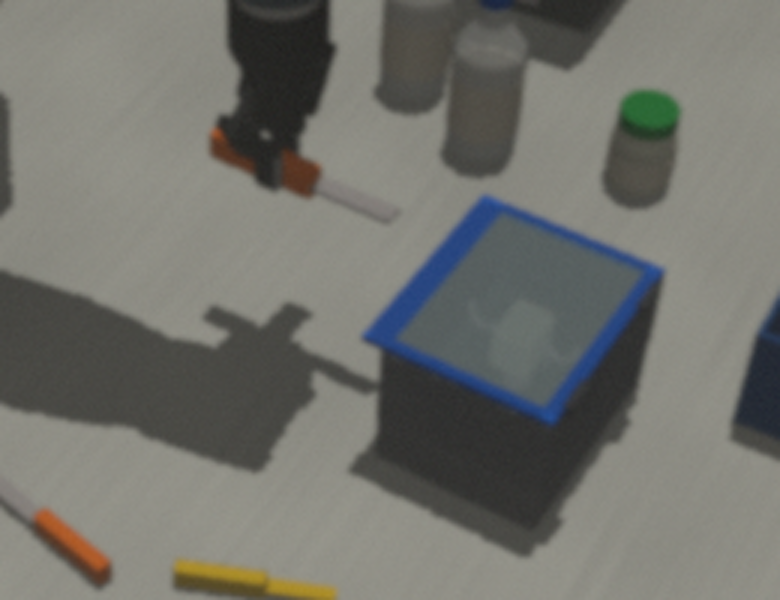

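View pics/t7c.png

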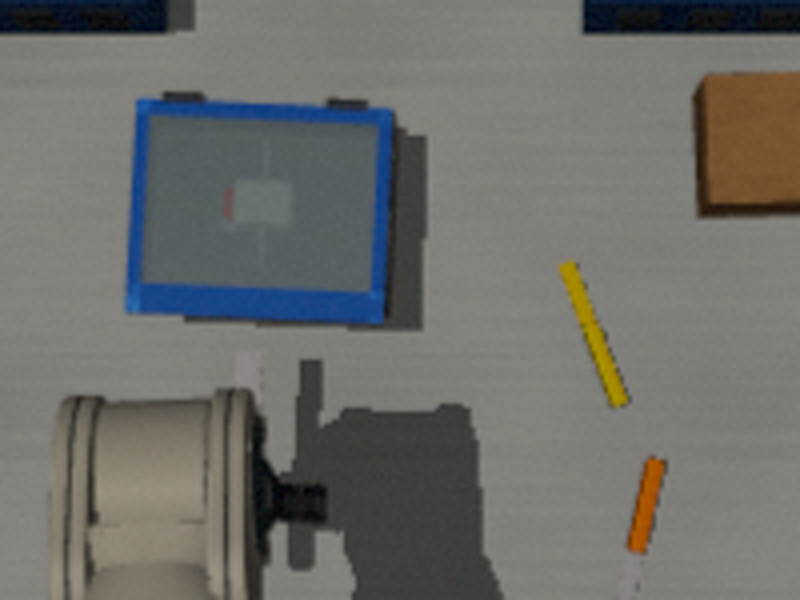

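View pics/w7.png

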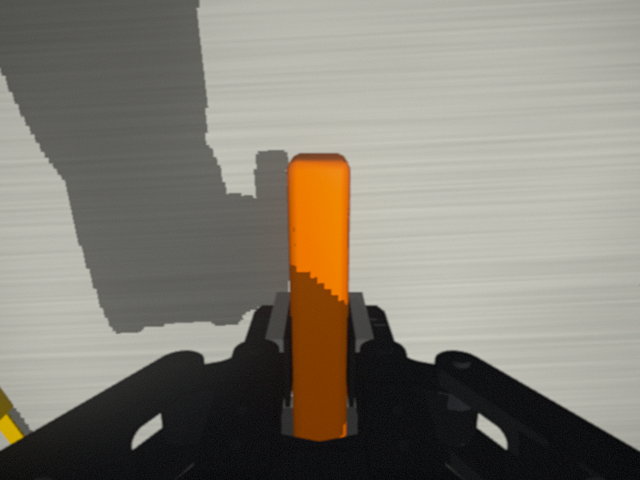

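{"fn": "play_rows", "kwargs": {"claw": [1,1,1,1,1,1,1,1], "delta_pos": [[0,0,1.5],[0,0,3],[0,0,4],[0,0,4.5],[-1,0,4.5],[-2,0,4.5],[-2.4,0,4.5],[-2.4,0,4.5]], "twist": [0,0,0,0,0,0,0,0]}}

```text
time_s: 13.65
tcp_pos: [455.1, 101.4, 82.0]
eef_rot: [-180.0, 0.0, 177.2]
wrist_force: [0.3, -0.2, -1.2]
opening: 16.7
```

```bash
python3 - <<'E'
from h import *
st=read_state();print(st["tcp_pos"],st["wrist_force"],st["time_s"])
P=pose()
s=get_image("scene");t=get_image("top")
im=s["image"][150:290,300:480,::-1];cv2.imwrite("pics/s8c.png",cv2.resize(im,None,fx=4,fy=4,interpolation=cv2.INTER_CUBIC))
im=t["image"][160:260,220:320,::-1];cv2.imwrite("pics/t8c.png",cv2.resize(im,None,fx=6,fy=6,interpolation=cv2.INTER_CUBIC))
tip=P[:3,3]+np.array([105*np.cos(np.radians(-2.8)),105*np.sin(np.radians(-2.8)),32.8])
print(tip,proj(s,tip),proj(t,tip))
E
```

```text
[455.12807243 101.40956893  81.99979242] [ 0.34933857 -0.18470634 -1.24523767] 13.65
[560.00271685  96.2803431  114.79979242] [209.50635961 378.71391989] [230.8337433  263.84714363]
```

View pics/s8c.png

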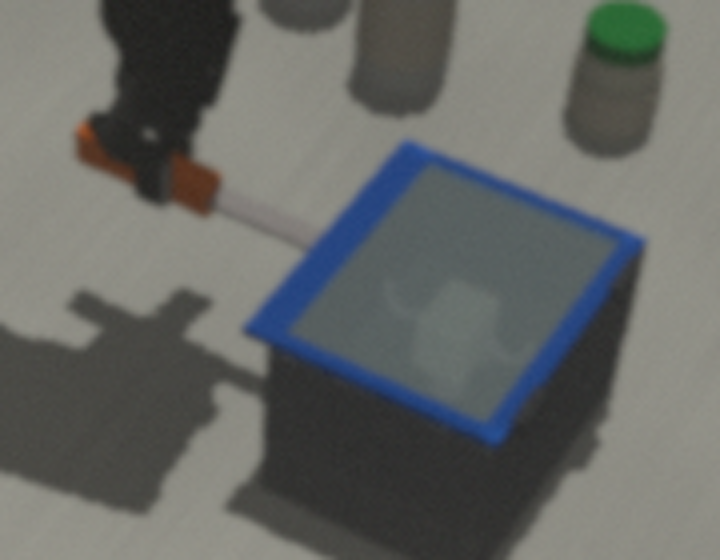

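View pics/t8c.png

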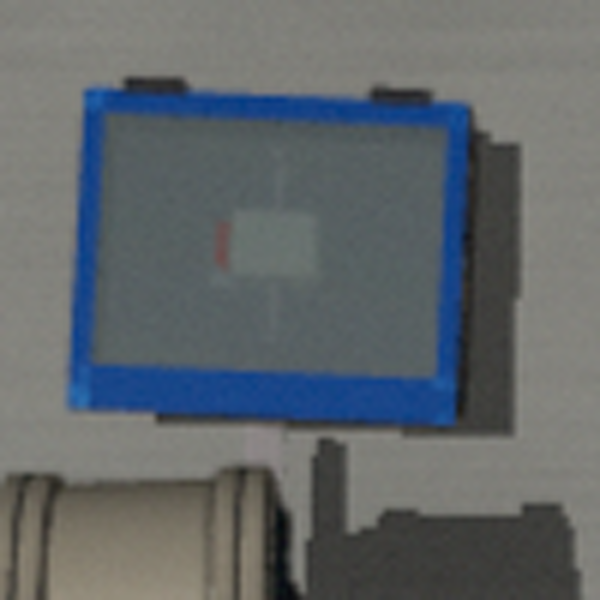

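{"fn": "play_rows", "kwargs": {"claw": [1,1,1,1], "delta_pos": [[-0.5,0,0],[-1.0,0,0],[-1.3,0,0],[-1.3,0,0]], "twist": [0,0,0,0]}}

```text
time_s: 14.25
tcp_pos: [467.9, 100.8, 81.9]
eef_rot: [180.0, -0.0, 177.2]
wrist_force: [-0.6, 0.0, -1.0]
opening: 16.8
```

{"fn": "play_rows", "kwargs": {"claw": [1,1], "delta_pos": [[-0.3,0,0],[-0.4,0,0]], "twist": [0,0]}}

```text
time_s: 14.5
tcp_pos: [471.9, 100.6, 82.0]
eef_rot: [180.0, 0.0, 177.2]
wrist_force: [-0.2, -0.7, -0.8]
opening: 16.9
```

{"fn": "play_rows", "kwargs": {"claw": [1,1,1,1,1,1], "delta_pos": [[0,0,-0.4],[0,0,-0.9],[0,0,-1.4],[0,0,-2.0],[-0.2,0,-2.6],[-0.2,0,-3]], "twist": [0,0,0,0,0,0]}}

```text
time_s: 15.25
tcp_pos: [474.0, 100.5, 112.5]
eef_rot: [180.0, 0.0, 177.2]
wrist_force: [0.8, 0.0, -2.3]
opening: 16.6
```

```bash
python3 - <<'E'
from h import *
st=read_state();print(st["tcp_pos"],st["wrist_force"],st["moment"],st["time_s"])
s=get_image("scene")
im=s["image"][130:270,300:480,::-1];cv2.imwrite("pics/s9c.png",cv2.resize(im,None,fx=4,fy=4,interpolation=cv2.INTER_CUBIC))
E
```

```text
[473.95227275 100.5458497  112.45941557] [ 0.82589005  0.00628116 -2.27643931] [0.01324423 0.07650882 0.03265885] 15.25
```

View pics/s9c.png

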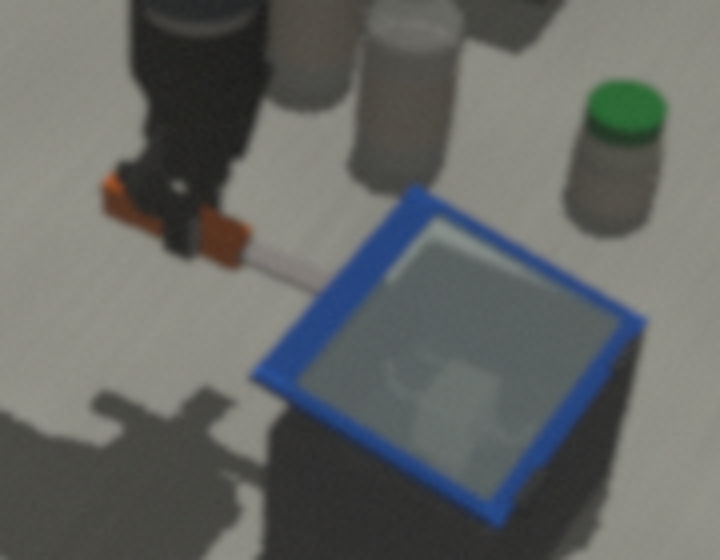

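{"fn": "play_rows", "kwargs": {"claw": [1,1,1,1,1,1,1,1], "delta_pos": [[-0.4,0,-1.1],[-0.8,0,-2.2],[-1.3,0,-3.4],[-1.9,0,-4.5],[-2.7,0,-5.5],[-3.5,0,-6.5],[-4.4,0,-7.4],[-5.3,0,-8.2]], "twist": [0,0,0,0,0,0,0,0]}}

```text
time_s: 16.3
tcp_pos: [527.3, 97.9, 194.6]
eef_rot: [180.0, 0.0, 177.2]
wrist_force: [-0.3, 0.4, -1.8]
opening: 17.1
```

```bash
python3 - <<'E'
from h import *
st=read_state();print(st["tcp_pos"],st["wrist_force"],st["moment"],st["time_s"])
s=get_image("scene")
im=s["image"][100:240,300:480,::-1];cv2.imwrite("pics/s10c.png",cv2.resize(im,None,fx=4,fy=4,interpolation=cv2.INTER_CUBIC))
E
```

```text
[527.33780097  97.89877341 194.57896336] [-0.29501572  0.4282731  -1.84026251] [0.10574991 0.24633709 0.037115  ] 16.3
```

View pics/s10c.png

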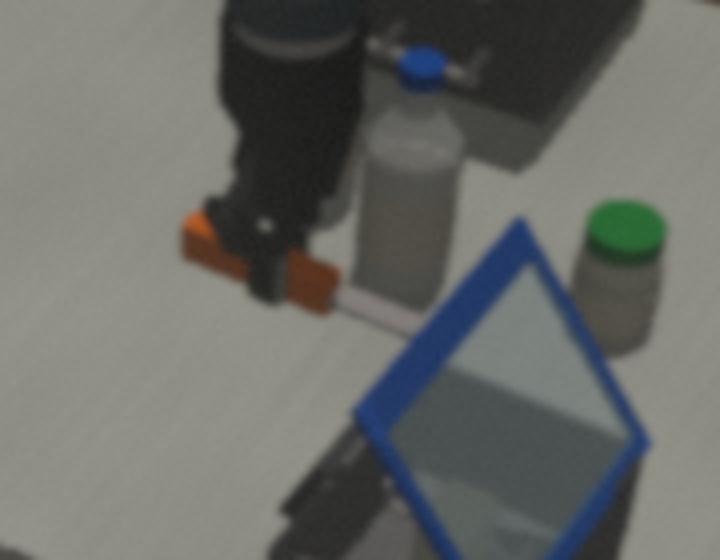

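{"fn": "play_rows", "kwargs": {"claw": [1,1,1,1,1,1,1,1], "delta_pos": [[-1.0,0,-0.7],[-2.1,0,-1.3],[-3.2,0,-1.8],[-4.3,0,-2.2],[-5.5,0,-2.5],[-6.7,0,-2.7],[-7.9,0,-2.8],[-9.1,0,-2.7]], "twist": [0,0,0,0,0,0,0,0]}}

```text
time_s: 17.35
tcp_pos: [618.4, 93.4, 221.0]
eef_rot: [180.0, 0.0, 177.2]
wrist_force: [-1.3, -1.1, -0.3]
opening: 16.8
```

{"fn": "play_rows", "kwargs": {"claw": [1,1,1,1,1], "delta_pos": [[-0.7,0,0],[-1.3,0,0.1],[-1.9,0,0.2],[-2.5,0,0.3],[-2.8,0,0.4]], "twist": [0,0,0,0,0]}}

```text
time_s: 17.98
tcp_pos: [645.8, 92.1, 216.9]
eef_rot: [-180.0, 0.0, 177.2]
wrist_force: [-0.9, 0.1, 0.1]
opening: 16.9
```

```bash
python3 - <<'E'
from h import *
st=read_state();print(st["tcp_pos"],st["wrist_force"],st["moment"],st["time_s"])
s=get_image("scene")
im=s["image"][80:260,300:500,::-1];cv2.imwrite("pics/s11c.png",cv2.resize(im,None,fx=3,fy=3,interpolation=cv2.INTER_CUBIC))
E
```

```text
[645.81664119  92.07543632 216.86853426] [-0.90561325  0.06722728  0.05301167] [0.01608779 0.04358919 0.03425995] 17.975
```

View pics/s11c.png

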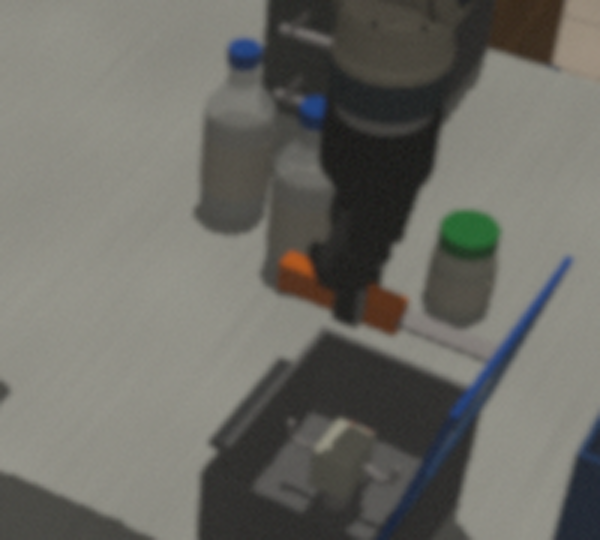

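{"fn": "play_rows", "kwargs": {"claw": [1,1,1,1,1,1,1,1], "delta_pos": [[3,0,0],[7,0,0],[11,-2,0],[14,-6,0],[16,-11,0],[16.5,-16,0],[16.5,-21,0],[16.5,-26,0]], "twist": [0,0,0,0,0,0,0,0]}}

```text
time_s: 19.02
tcp_pos: [467.5, -161.1, 217.5]
eef_rot: [-180.0, 0.1, 177.2]
wrist_force: [0.5, -0.2, -0.9]
opening: 17.0
```

{"fn": "play_rows", "kwargs": {"claw": [1,1,1,1,1,1,1,1], "delta_pos": [[0,-5,0],[0,-10,2],[0,-14,6],[0,-15,11],[0,-15,15],[0,-15,18.5],[0,-15,20.5],[0,-15,20.5]], "twist": [0,0,0,1,1,1,1,1]}}

```text
time_s: 20.02
tcp_pos: [459.8, -308.7, 10.8]
eef_rot: [179.9, -0.1, 176.2]
wrist_force: [-0.4, 0.7, -0.5]
opening: 16.8
```

```bash
python3 - <<'E'
from h import *
st=read_state();print(st["tcp_pos"],st["eef_rot"],st["wrist_force"],st["time_s"])
s=get_image("scene");cv2.imwrite("pics/s12.png",s["image"][:,:,::-1])
E
```

```text
[ 459.79513765 -308.68083263   10.84129236] [ 1.79904399e+02 -1.19155130e-01  1.76177886e+02] [-0.35888636  0.6651875  -0.51849221] 20.025
```

View pics/s12.png

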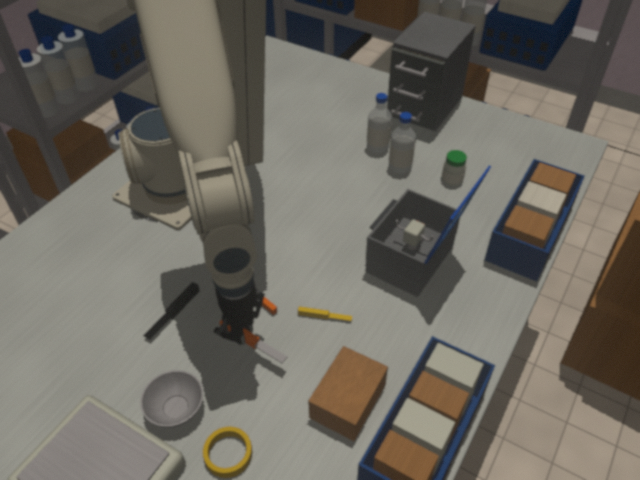

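{"fn": "play_rows", "kwargs": {"claw": [1,1,1,1,1], "delta_pos": [[0,0,1],[0,0,2],[0,0,2.5],[0,0,2.8],[0,0,2.8]], "twist": [0,0,0,0,0]}}

```text
time_s: 20.7
tcp_pos: [460.5, -309.3, -16.1]
eef_rot: [180.0, -0.0, 176.2]
wrist_force: [-0.6, -0.0, -1.9]
opening: 17.1
```

{"fn": "play_rows", "kwargs": {"claw": [1,1,1], "delta_pos": [[0,0,0.2],[0,0,0.35],[0,0,0.35]], "twist": [0,0,0]}}

```text
time_s: 21.08
tcp_pos: [460.5, -309.3, -19.6]
eef_rot: [180.0, -0.0, 176.2]
wrist_force: [-0.5, 0.5, -0.9]
opening: 17.1
```

{"fn": "play_rows", "kwargs": {"claw": [4.5,4.5,4.5,4.5,4.5,6,7], "delta_pos": [[0,0,0],[0,0,0],[0,0,-0.5],[0,0,-2],[0,0,-5],[0,0,-10],[0,0,-15]], "twist": [0,0,0,0,0,0,0]}}

```text
time_s: 21.95
tcp_pos: [460.4, -309.2, 133.1]
eef_rot: [-180.0, 0.0, 176.2]
wrist_force: [1.6, -1.0, -0.4]
opening: 69.8
```

```bash
python3 - <<'E'
from h import *
st=read_state();print(st["tcp_pos"],st["eef_rot"],st["wrist_force"],st["time_s"])
P=pose();p=get_image("wrist");cv2.imwrite("pics/w13.png",p["image"][:,:,::-1])
s=get_image("scene");t=get_image("top")
im=s["image"][140:300,330:510,::-1];cv2.imwrite("pics/s13.png",cv2.resize(im,None,fx=3.7,fy=3.7,interpolation=cv2.INTER_CUBIC))
im=t["image"][160:260,220:320,::-1];cv2.imwrite("pics/t13.png",cv2.resize(im,None,fx=6,fy=6,interpolation=cv2.INTER_CUBIC))
for l in("head_mid","release","dock"):
  a=[(r["centre"],round(r["confidence"],2)) for r in place_of(l,s)];b=[(r["centre"],round(r["confidence"],2)) for r in place_of(l,t)]
  print(l,a,b)
  z=90 if l!="dock" else 0
  if a: print("s",onz(s,a[0][0],z))
  if b: print("t",onz(t,b[0][0],z))
  if a and b: print(tri([ray(s,a[0][0]),ray(t,b[0][0])]))
E
```

```text
[ 460.37990198 -309.18468544  133.13744683] [-1.79974372e+02  3.38484096e-02  1.76182787e+02] [ 1.58950825 -0.95922475 -0.42942521] 21.95
head_mid [([231.9, 414.2], 0.7)] [([199.7, 265.4], 0.56)]
s [653.19515898  95.84862714  90.        ]
t [655.96353818  94.60985282  90.        ]
(array([654.74390784,  93.91357803,  92.71798365]), [np.float64(0.8578395360319162), np.float64(0.8578395360319907)])Traceback (most recent call last):
  File "<stdin>", line 8, in <module>
ValueError: it knows: bowl, cover_lip, dock, glove_carton, head_mid, jar, lip_gap, pry_grip, saline, tape
```

View pics/w13.png

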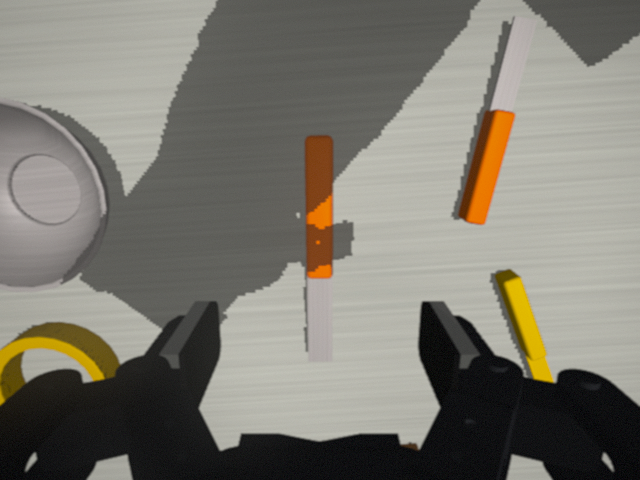

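View pics/s13.png

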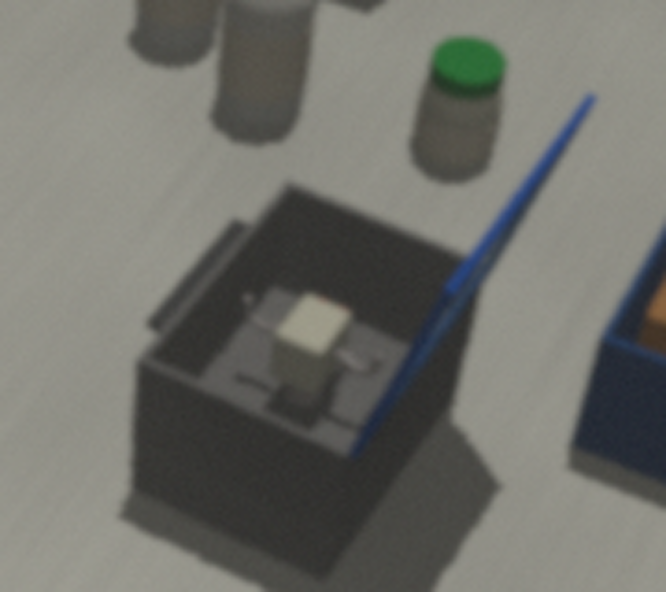

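View pics/t13.png

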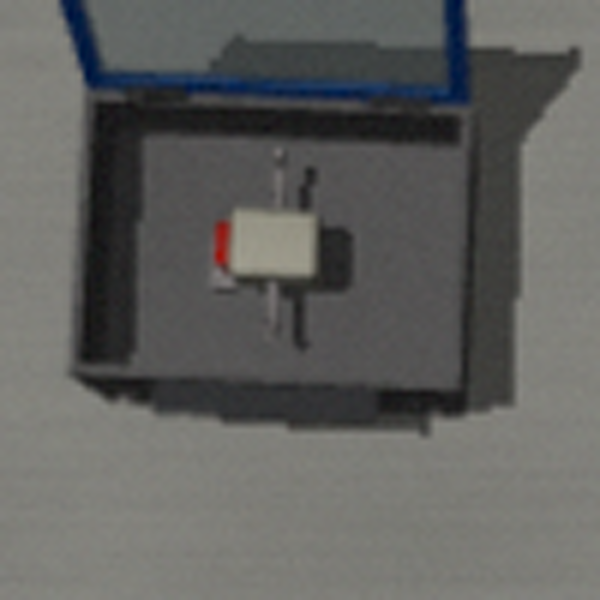

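{"fn": "play_rows", "kwargs": {"claw": [8.5,8.5,8.5,8.5,8.5,8.5,8.5,8.5], "delta_pos": [[-1,2,-2],[-3,7,-4.7],[-5,12,-4.7],[-7,17.5,-4.7],[-9,23,-4.7],[-11,28,-4.7],[-13,33,-4.7],[-14.5,37,-4.7]], "twist": [-1.1,-1.1,-1.1,-1.1,-1.1,-1.1,-1.1,-1.1]}}

```text
time_s: 23.2
tcp_pos: [629.8, 52.4, 175.8]
eef_rot: [180.0, -0.2, 177.3]
wrist_force: [0.9, -0.7, 1.2]
opening: 85.2
```

{"fn": "play_rows", "kwargs": {"claw": [8.5,8.5,8.5,8.5], "delta_pos": [[-1.2,3,0],[-2.0,4.4,0],[-2.0,4.4,0],[-2.0,4.4,0]], "twist": [0,0,0,0]}}

```text
time_s: 23.7
tcp_pos: [651.5, 92.1, 177.2]
eef_rot: [-180.0, -0.0, 177.2]
wrist_force: [-0.0, 0.2, -0.3]
opening: 84.9
```

```bash
python3 - <<'E'
from h import *
st=read_state();print(st["tcp_pos"],st["eef_rot"],st["wrist_force"],st["time_s"])
P=pose();p=get_image("wrist");cv2.imwrite("pics/w14.png",p["image"][:,:,::-1])
t=get_image("top")
print("top head",onz(t,(200.67,265.67),110))
for l in("head_mid",): print([(r["centre"],r["confidence"],onz(p,r["centre"],90,P)) for r in place_of(l,p)])
s=get_image("scene");cv2.imwrite("pics/s14.png",s["image"][:,:,::-1])
E
```

```text
[651.50046345  92.10766842 177.19904962] [-1.79980289e+02 -4.41438472e-02  1.77230925e+02] [-0.03118719  0.18116416 -0.2908731 ] 23.7
top head [649.64262928  91.94996973 110.        ]
[([238.9, 321.0], 0.67, array([652.25849778,  93.43441916,  90.        ]))]
```

View pics/w14.png

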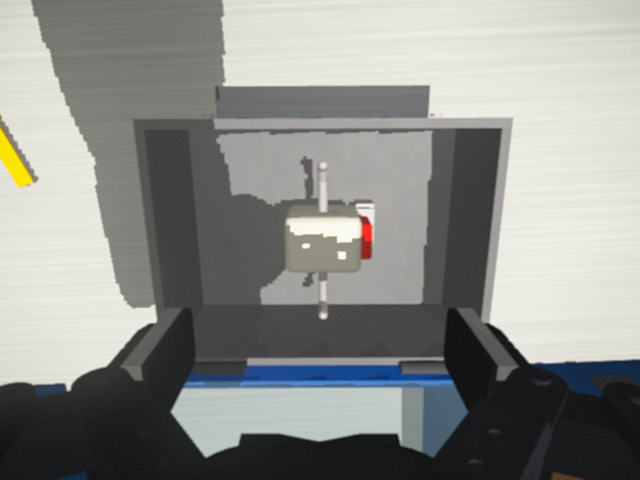

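View pics/s14.png

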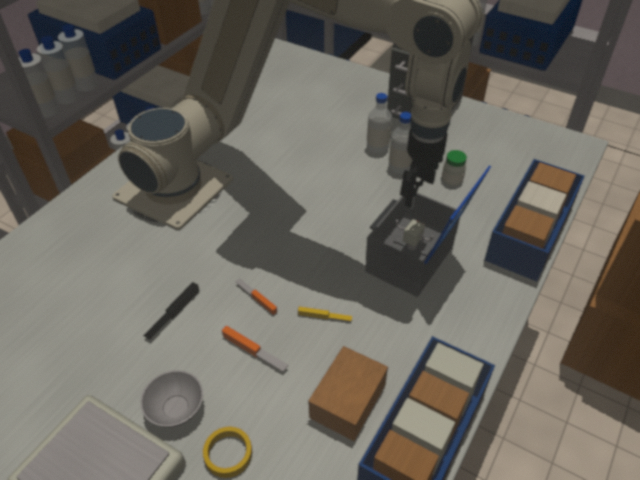

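{"fn": "play_rows", "kwargs": {"claw": [8.5,8.5,8.5,8.5,8.5,8.5,8.5], "delta_pos": [[-0.1,0.3,1],[-0.1,0.3,3],[-0.1,0.3,5],[-0.1,0.3,7],[-0.1,0.3,8.5],[-0.1,0.3,9],[-0.1,0.3,9]], "twist": [0,0,0,0,0,0,0]}}

```text
time_s: 24.78
tcp_pos: [653.1, 96.2, 87.5]
eef_rot: [-180.0, -0.0, 177.3]
wrist_force: [0.3, -0.5, 0.2]
opening: 84.9
```

```bash
python3 - <<'E'
from h import *
st=read_state();print(st["tcp_pos"],st["eef_rot"],st["wrist_force"],st["time_s"])
P=pose();p=get_image("wrist");cv2.imwrite("pics/w15.png",p["image"][:,:,::-1])
s=get_image("scene")
im=s["image"][100:280,320:500,::-1];cv2.imwrite("pics/s15.png",cv2.resize(im,None,fx=3.3,fy=3.3,interpolation=cv2.INTER_CUBIC))
E
```

```text
[653.08743386  96.15898235  87.4700414 ] [-1.79999172e+02 -3.69262556e-03  1.77282458e+02] [ 0.28221125 -0.45361816  0.18733874] 24.775
```

View pics/w15.png

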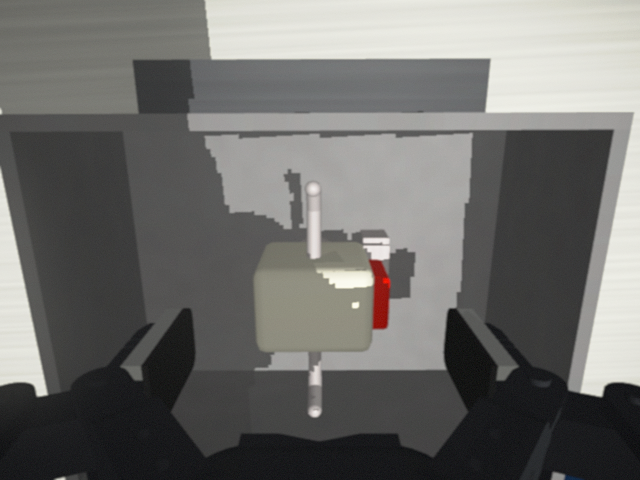

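View pics/s15.png

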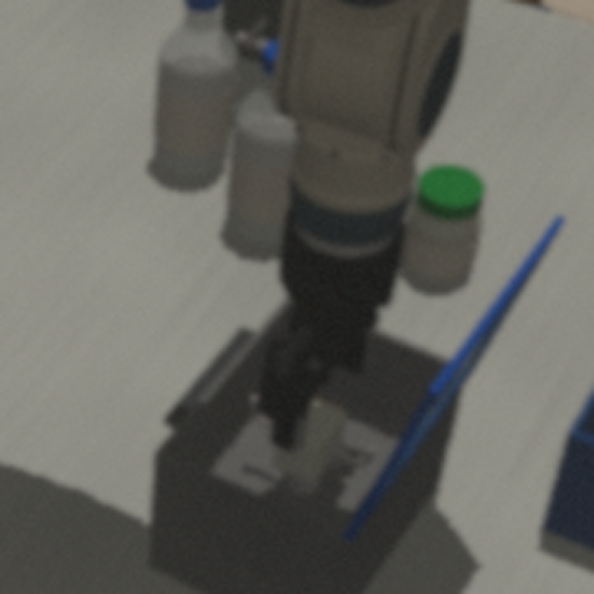

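{"fn": "play_rows", "kwargs": {"claw": [8.5,8.5,8.5,8.5,8.5], "delta_pos": [[0.15,-0.15,1],[0.15,-0.15,2],[0.15,-0.15,3],[0.15,-0.15,3.5],[0.15,-0.15,3.5]], "twist": [0,0,0,0,0]}}

```text
time_s: 25.5
tcp_pos: [651.2, 94.7, 51.9]
eef_rot: [-180.0, -0.0, 177.3]
wrist_force: [-0.3, -0.5, 1.7]
opening: 85.1
```

```bash
python3 - <<'E'
from h import *
st=read_state();print(st["tcp_pos"],st["eef_rot"],st["wrist_force"],st["time_s"])
P=pose();p=get_image("wrist");cv2.imwrite("pics/w16.png",p["image"][:,:,::-1])
E
```

```text
[651.24759134  94.7333324   51.92232147] [-1.79998679e+02 -4.96234022e-02  1.77281872e+02] [-0.33293309 -0.53173932  1.73548983] 25.5
```

View pics/w16.png

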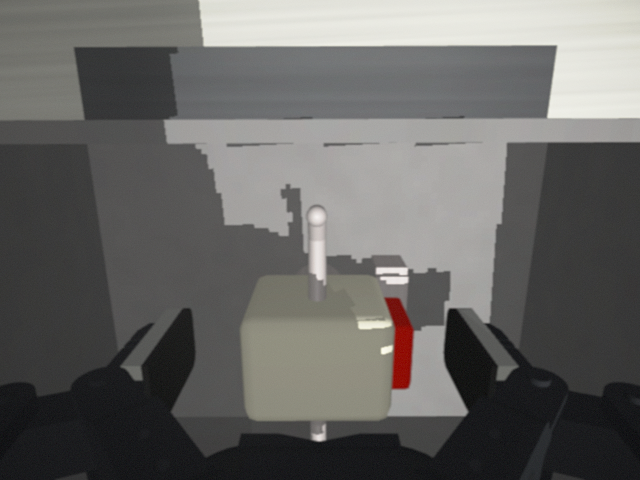

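{"fn": "play_rows", "kwargs": {"claw": [8.5,8.5,4,4,4,4,4,4], "delta_pos": [[0,0,0.4],[0,0,0.7],[0,0,0.7],[0,0,0.7],[0,0,0.7],[0,0,0.7],[0,0,0.7],[0,0,0.7]], "twist": [0,0,0,0,0,0,0,0]}}

```text
time_s: 26.55
tcp_pos: [651.7, 94.5, 46.2]
eef_rot: [-180.0, 0.1, 177.3]
wrist_force: [-1.1, -2.0, 5.3]
opening: 43.6
```

```bash
python3 - <<'E'
from h import *
st=read_state();print(st["tcp_pos"],st["eef_rot"],st["wrist_force"],st["moment"],st["opening"],st["time_s"])
P=pose();p=get_image("wrist");cv2.imwrite("pics/w17.png",p["image"][:,:,::-1])
E
```

```text
[651.67487658  94.54724618  46.24368964] [-1.79993480e+02  5.58674757e-02  1.77277911e+02] [-1.1132981  -2.04610929  5.26410166] [-0.05329084  0.31178119  0.13729819] 43.64761108289689 26.55
```

View pics/w17.png

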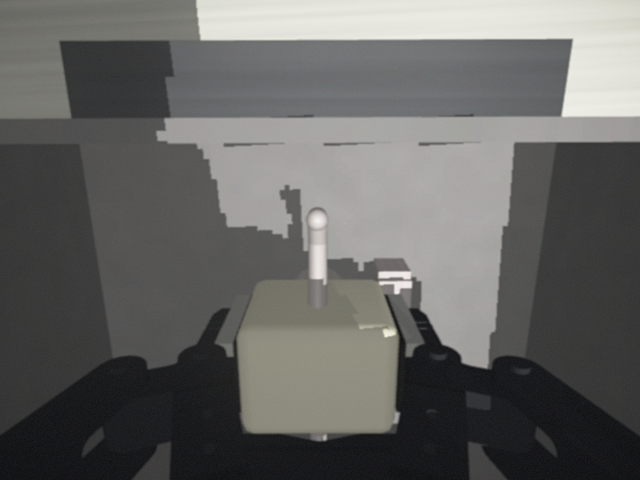

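{"fn": "play_rows", "kwargs": {"claw": [4,4,4,4,4,4,4,4], "delta_pos": [[0,0,-0.4],[0,0,-1.0],[0,0,-1.6],[0,0,-2.2],[0,0,-2.8],[0,0,-3.4],[0,0,-4.0],[0,0,-4.6]], "twist": [0,0,0,0,0,0,0,0]}}

```text
time_s: 27.6
tcp_pos: [651.5, 94.7, 91.9]
eef_rot: [-180.0, 0.0, 177.3]
wrist_force: [1.5, -2.1, -3.1]
opening: 44.1
```

{"fn": "play_rows", "kwargs": {"claw": [4,4,4,4,4,4,4,4], "delta_pos": [[0,0,-0.4],[0,0,-0.8],[0,0,-1.2],[0,0,-1.5],[0,0,-1.8],[0,0,-2.2],[0,0,-2.6],[0,0,-3.0]], "twist": [0,0,0,0,0,0,0,0]}}

```text
time_s: 28.6
tcp_pos: [651.4, 94.8, 121.7]
eef_rot: [180.0, -0.0, 177.3]
wrist_force: [3.4, -2.8, -5.7]
opening: 43.9
```

```bash
python3 - <<'E'
from h import *
st=read_state();print(st["tcp_pos"],st["eef_rot"],st["wrist_force"],st["moment"],st["opening"],st["time_s"])
P=pose();p=get_image("wrist");cv2.imwrite("pics/w18.png",p["image"][:,:,::-1])
s=get_image("scene")
im=s["image"][100:280,320:500,::-1];cv2.imwrite("pics/s18.png",cv2.resize(im,None,fx=3.3,fy=3.3,interpolation=cv2.INTER_CUBIC))
E
```

```text
[651.42114998  94.76931137 121.66620231] [ 1.79996758e+02 -1.10342892e-02  1.77282974e+02] [ 3.39200019 -2.76054859 -5.74797246] [-0.0079968  -0.70787338  0.14790685] 43.90759791865205 28.6
```

View pics/w18.png

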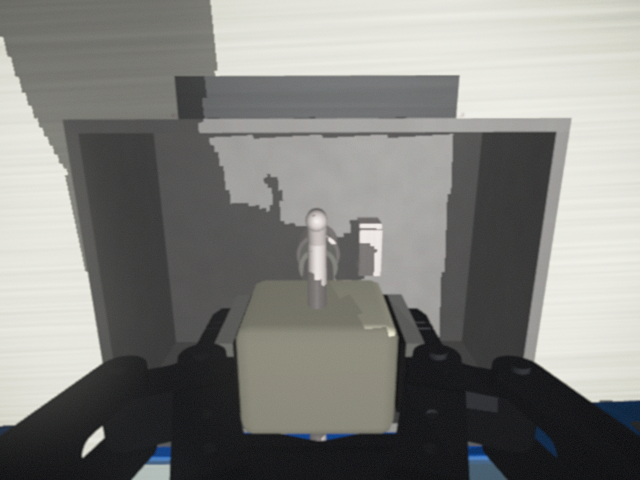

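View pics/s18.png

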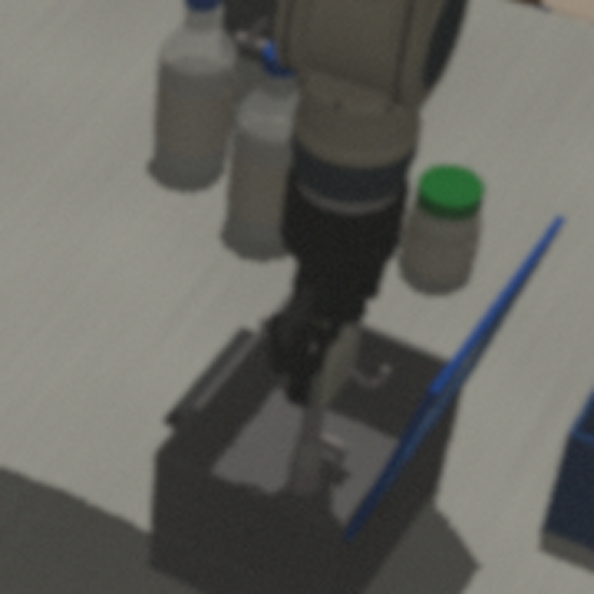

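{"fn": "play_rows", "kwargs": {"claw": [4,4,4,4,4,4,4,4], "delta_pos": [[0,0,-0.5],[0,0,-1.1],[0,0,-1.7],[0,0,-2.3],[0,0,-2.9],[0,0,-3.4],[0,0,-3.8],[0,0,-4.1]], "twist": [0,0,0,0,0,0,0,0]}}

```text
time_s: 29.7
tcp_pos: [651.4, 94.7, 162.7]
eef_rot: [-180.0, -0.0, 177.3]
wrist_force: [2.2, -1.4, -6.2]
opening: 44.2
```

{"fn": "play_rows", "kwargs": {"claw": [4,4,4], "delta_pos": [[0,0,-0.15],[0,0,-0.3],[0,0,-0.3]], "twist": [0,0,0]}}

```text
time_s: 30.08
tcp_pos: [651.5, 94.7, 165.7]
eef_rot: [180.0, 0.0, 177.3]
wrist_force: [2.2, -2.6, -4.2]
opening: 43.6
```

{"fn": "play_rows", "kwargs": {"claw": [4,4], "delta_pos": [[0,0,-0.1],[0,0,-0.1]], "twist": [0,0]}}

```text
time_s: 30.32
tcp_pos: [651.5, 94.8, 166.4]
eef_rot: [180.0, -0.0, 177.3]
wrist_force: [2.5, -3.2, -5.7]
opening: 43.7
```

{"fn": "play_rows", "kwargs": {"claw": [4,4], "delta_pos": [[0,0,-0.1],[0,0,-0.1]], "twist": [0,0]}}

```text
time_s: 30.58
tcp_pos: [651.3, 94.8, 166.5]
eef_rot: [180.0, -0.1, 177.3]
wrist_force: [4.3, -1.5, -14.7]
opening: 43.8
```

{"fn": "play_rows", "kwargs": {"claw": [4,4,4,4], "delta_pos": [[0,0,0],[0,0,0],[0,0,0],[0,0,0]], "twist": [0,0,0,0]}}

```text
time_s: 31.08
tcp_pos: [651.2, 94.8, 166.5]
eef_rot: [180.0, -0.1, 177.3]
wrist_force: [5.4, -1.6, -17.2]
opening: 44.1
```

```bash
python3 - <<'E'
from h import *
st=read_state();print(st["tcp_pos"],st["wrist_force"],st["opening"],st["time_s"])
p=get_image("wrist");cv2.imwrite("pics/w19.png",p["image"][:,:,::-1])
s=get_image("scene");cv2.imwrite("pics/s19.png",s["image"][:,:,::-1])
E
```

```text
[651.2343651   94.79638427 166.53517965] [  5.39268496  -1.56605339 -17.18015665] 44.064767114443235 31.075
```

View pics/w19.png

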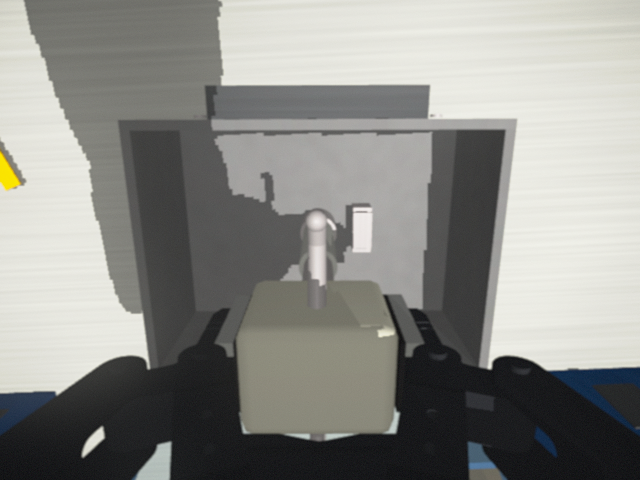

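View pics/s19.png

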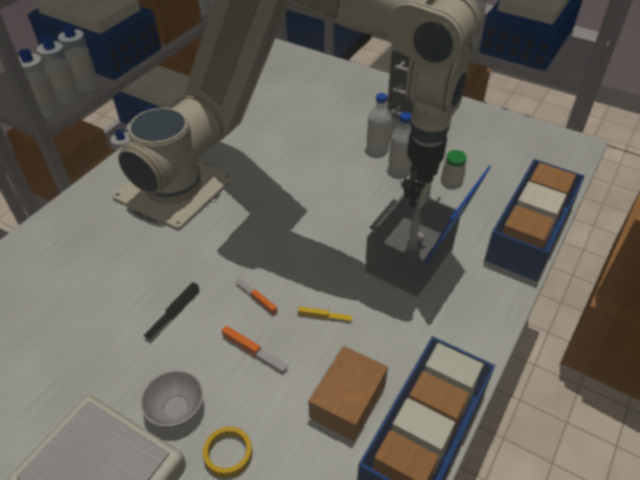

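The head sits unchanged in the jaws (columns 240–395), the mast is fully drawn against the solid stop, the cover is past upright, the tool lies flat and the bystanders have not moved. I'm handing in.

```bash
python3 -c "
from bench import *
print(finish_job())"
```

```text
the job is handed in; nothing more can be done
None
```

The job is done and handed in at about 31 s of the 64 s allowed.

- **Cover and pry tool:** I used the larger orange-handled tool and slid its blade under the front lip. I swung the cover to about 100° and laid the tool flat where it had been. It was still open in the last picture.
- **Mast:** The head is pinched across its button at an opening of about 44 mm. I drew it up 120 mm, past the first stop. The second stop was confirmed by the pull rising from about 6 N to 17 N with no further travel. It is held there now.
- **Button:** The networks have no detector for the button, so I know it is in only from the opening. 44 mm is about head width (44 mm, 51 mm with the button out), and the mast came free of its catch.
- **Bystanders:** In the last scene picture the bottles, carton, jar, tape and bowl looked to be where they started.

**Disagreement:** The fingertips stand well short of where the interface text puts them. They were about 20–25 mm behind the reported TCP instead of 11 mm ahead of it. My first attempt to grip the tool therefore closed on air just above the handle. I corrected this using the pictures and small steps down while watching the wrist force, and the measured heights held for the rest of the job.

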